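# Slide the pot onto the hob's ring and switch the hob on

### The job

The pot stands beside the cooking zone on the portable hob. Push it across the glass, without picking it up or tipping it, until its round body stands completely inside the ring drawn on the glass; then flip the hob's toggle lever over to the right so that it snaps into its on position. Only push with the fingers: do not lift the pot, and leave the tumbler, pepper mill and tin beside the hob where they are.

Things in the scene. Friction and masses are not known exactly. Their poses are not given: they have to be found in the camera images.
- hob: portable single-zone hob, fixed to the worktop, 280 (its x) x 320 (its y) x 50 mm high, aluminium case with a flat black glass top. Origin at the centre of its underside; x points away from the robot, y to the left, z up (it stands turned by up to about 0.25 rad). The switch plate is a 52 x 150 x 3 mm strip along y on the glass, centred at hob x -105, y 0 mm
- zone (a point): centre of the cooking zone, on the glass surface (hob x +30, y -60, z +50 mm), axes as the hob. The zone is outlined by a thin pale ring of 160 mm inner diameter, flat on the glass; a small circle of 44 mm marks its centre
- pot: open round steel pot, 120 mm outer diameter, 65 mm high, wall 4 mm, straight upright sides, empty, about 0.45 kg, loose on the glass; two small loop handles on the sides near the rim, on the pot's +y and -y sides: each is 50 mm wide, stands out 34 mm from the wall and lies about 51 to 59 mm above the underside. It starts left of the ring with the handles roughly left and right. Origin at the centre of its underside, z up
- power_lever (a joint): toggle lever of the hob, in rad: 0 is off (leans 0.45 rad to the left, hob +y), 0.9 is on (leans 0.45 rad to the right, hob -y), 0.45 is upright. It turns about an axis along hob x through the point hob x -105, y 0, z +58 mm. A spring drives it away from upright to either stop, so once past upright it snaps over by itself and stays; about 3 N sideways at the tip starts it
- lever_tip (a point): centre of the round end of the toggle lever's black handle (a rod of 16 mm diameter for the outer 20 mm, 10 mm below), 50 mm from the lever's axis; the end itself reaches 8 mm farther
- pepper_mill: wooden pepper mill, 58 x 58 x 170 mm, standing on the worktop to the left of the tumbler; origin at the centre of its underside
- tuna_tin: flat tin, 86 mm across, 40 mm high, on the worktop to the right of the hob; origin at the centre of its underside
- tumbler: clear drinking glass, 80 mm across, 91 mm high, on the worktop to the left of the hob; origin at the centre of its underside

How it is judged:
By the outcome, as a careful person would: the job done as asked, in the order asked, and still so for the second after the job is handed in, with the robot touching nothing.
It also fails if it takes over 51 s, if anything falls off the work surface, if the arm or the gripper's body presses on something with over 40 N, if the wrist force passes 120 N, or if a joint passes its speed limit or range.

### The arm

A 6-joint arm with a two-finger parallel gripper is mounted at the origin on a cart in front of the work surface, level with it; the furniture and walls round the work are solid. World frame = base frame: x ahead of the robot, y to its left, z up, the work surface at z = 0. Lengths are in m, angles in rad, forces in N, time in s.
With the tool pointing down it reaches from about 0.35 to 0.975 m from the base axis. Payload 4.9 kg.
Tool frame: the origin (TCP) lies on the mounting face of the last link; the fingertips stand 173 mm ahead of it and the grasp point (between the pads) lies ctrl.pinch_z ahead of it (ctrl.pinch_z is the distance from the TCP to the grasp point, in m); z points along the fingers, y is the line along which they close (so a half turn about z gives the same grasp; the last joint's range is limited). The gripper opens to 85 mm and grips with 20 to 120 N. Pads are 22 mm wide; open, the fingers measure 114 mm over their backs; the gripper's body (76 mm by 85 mm) begins 54 mm behind the grasp point. The pads swing forward as they close: fully open they stand 13 mm farther back than shut.
Start: joints at [1.176, 0.053, 1.613, -0, 1.476, -0.119], TCP at [0.17, 0.601, 0.405] pointing down, gripper open.
Joint ranges: [-3.01, 3.01], [-1.01, 2.22], [0.06, 2.58], [-1.02, 4.17], [0.09, 2.62], [-3.14, 3.14]. Speed limits (rad/s): [2.57, 2.57, 3.14, 3.14, 3.14, 3.14].

### API

Orientations are given as a rotation vector (axis times angle).
In Python, from station import telemetry, eyes, ctrl gives the robot as it stands.
- The arm moves only by the tool apply_moves, never from a script. Its argument "plan" is a list of rows, each a list of 5 numbers: the finger opening in m, from 0 to 0.0854, then the shift along the tool's x, y, z in m, then the turn about the tool's z in rad. In form: [[jaw, x, y, z, roll], ...]. A call has 1 to 12 rows; each row is the pose to reach, as a shift and turn from the pose commanded when the call began, along the tool's axes at that moment; what a row does not reach only later rows make up. A row lasts 1/12 s, in which the tool goes at most 41.7 mm and 7.16 degrees, less where a joint would pass 70% of its speed; a pose out of reach is approached as far as the arm can. A call with a gripper value outside its range is refused whole. The fingers move at their own pace and stop on an object; "newtons" is the grip in N (left out, the last holds). Time passes only in rows, so rows that repeat a pose let the fingers close. It gives the time, the measured TCP pose, the force, the opening and the grip force at its end, in the units of the state.
- telemetry.get_obs(): the state, without advancing time (a new reading comes with each control period).
- eyes.get_image(name): name is "scene" or "top" or "wrist"; returns a dict with "img" (480x640x3 uint8, blue, green, red), "range_z" (480x640 float32, m along the optical axis (not along the pixel's ray), 0 where there is no reading), "K" (3x3 intrinsics, pixels), "dist_coeffs" ([k1, k2, p1, p2, k3] as OpenCV has them; the pictures are not rectified), "pose" (4x4, takes a point from camera to world coordinates); the wrist camera has in their place "hand_eye" (4x4, takes a point from camera to tool coordinates, whose origin is the TCP and whose axes are the flange's). Camera axes: x right, y down, z forward; pixel columns grow to the right and rows downward; lengths in m; the calibration is good to about 2 mm. A picture is of the moment at which its call begins: read the wrist's pose just before it.
- ctrl.finish_job(): hands the job in; it is judged then, once.
Trained networks look in a picture, given as the dict that the camera call returned (one of the last four; its "shot" number tells which), for a name from the list of things; names that differ only in an ending like _2 or _b are one class to them, and where a whole thing is asked for, a point or a joint stands for the part that bears it (a point fixed in the world has none). Each returns a list of dicts, best first, with "confidence" (0 to 1); they miss things now and then, are a little off and sometimes report something else, mostly with a low value. They report only what shows in the picture. A call takes as long as a camera call.
- eyes.search_frame(thing, picture): "box" ([left, top, right, bottom] in pixels, round what is visible of it).
- eyes.outline_of(thing, picture): "region" (480x640 bool, what is visible of it) and "box" ([left, top, right, bottom] in pixels, round what is visible of it).
- eyes.tip_of(thing, picture): "point" ([column, row] in pixels: a listed point, or the origin of a listed thing).
The state is a dict: "t": time; "q": joint angles; "dq": joint speeds; "effort": joint torques, N m; "tool_pos": TCP position; "tool_rot": TCP orientation; "contact_force": force on the tool from outside, world axes, zero at the start; "wrist_torque": the same for the moment, N m; "opening": finger opening in m; "grip_force": force on a finger pad.
Only numpy, scipy, OpenCV 4.12 (cv2) and the standard library are available. Lean on these libraries where they do the work, as an engineer would, in place of code of your own. Each camera call takes 0.05 s, during which the arm holds its last target. There are 200 camera calls.

## Working session

There is one attempt and no reset: what is moved stays moved. The work goes in short steps, Python scripts to look and compute and a tool call to move; the robot and the scene stay as the last step left them, time stands still between calls to the robot, and variables do not carry over. Pictures are saved under pics/ and viewed, at most 10 in all, crops included, and the job is handed in when it is done.

Besides the shell and the picture viewer there is one more tool, called after "Request:" as name(argument=value, ...), one argument or row to a line, values as JSON. apply_moves: Moves the arm, as the interface text tells. Its arguments: {"type":"object","properties":{"plan":{"type":"array","items":{"type":"array","items":{"type":"number"}}},"newtons":{"type":"number"}},"required":["plan"]}

```bash
mkdir -p pics; ls; cat > h.py <<'E'
import numpy as np, cv2
from scipy.spatial.transform import Rotation as R
from station import telemetry, eyes, ctrl
def camT(p,o=None):
    if 'pose' in p: return np.array(p['pose'])
    T=np.eye(4);T[:3,:3]=R.from_rotvec(o['tool_rot']).as_matrix();T[:3,3]=o['tool_pos'];return T@np.array(p['hand_eye'])
def ray(p,uv,T):
    n=cv2.undistortPoints(np.array(uv,float).reshape(-1,1,2),np.array(p['K']),np.array(p['dist_coeffs'])).reshape(-1,2)
    return np.c_[n,np.ones(len(n))]@T[:3,:3].T, T[:3,3]
def onz(p,uv,T,z):
    d,c=ray(p,uv,T); return c+d*((z-c[2])/d[:,2])[:,None]
def proj(p,X,T):
    Ti=np.linalg.inv(T); return cv2.projectPoints(np.array(X,float).reshape(-1,1,3),cv2.Rodrigues(Ti[:3,:3])[0],Ti[:3,3],np.array(p['K']),np.array(p['dist_coeffs']))[0].reshape(-1,2)
def cloud(p,mask,T):
    v,u=np.nonzero(mask&(p['range_z']>0)); z=p['range_z'][v,u]
    d,c=ray(p,np.c_[u,v],T); return c+d*z[:,None]
E
cat > a.py <<'E'
from h import *
o=telemetry.get_obs();print(o['t'],o['tool_pos'],o['tool_rot'],o['opening'],ctrl.pinch_z)
for n in ['scene','top']:
    p=eyes.get_image(n);T=camT(p,o);cv2.imwrite(f'pics/{n}0.png',p['img']);print(n,T[:3,3].round(3))
    for t in ['hob','pot','pepper_mill','tuna_tin','tumbler','power_lever']:
        r=eyes.outline_of(t,p)
        if r:
            X=cloud(p,r[0]['region'],T);print(t,round(r[0]['confidence'],2),np.round(r[0]['box']),'lo',np.percentile(X,2,0).round(3),'hi',np.percentile(X,98,0).round(3))
    for t in ['pot','hob','zone','lever_tip']:
        r=eyes.tip_of(t,p)
        z={'pot':.05,'hob':0,'zone':.05,'lever_tip':.103}[t]
        if r: print('tip',t,r[0]['confidence'],np.round(r[0]['point'],1),onz(p,[r[0]['point']],T,z)[0].round(4))
E
python3 a.py
```

```text
pics
0.0 [0.17009799 0.60111776 0.40344694] [-0.431851   -3.11122213  0.00316214] 0.08547611162077809 0.1547
scene [-0.826  0.876  0.935]
hob 0.98 [253. 212. 386. 284.] lo [ 0.433 -0.294  0.01 ] hi [0.698 0.021 0.058]
pot 0.92 [283. 214. 320. 256.] lo [ 0.524 -0.146  0.052] hi [0.647 0.003 0.114]
pepper_mill 0.88 [188. 262. 216. 326.] lo [0.428 0.311 0.   ] hi [0.468 0.356 0.158]
tuna_tin 0.78 [406. 220. 432. 236.] lo [ 0.449 -0.53   0.   ] hi [ 0.54  -0.437  0.041]
tumbler 0.85 [228. 268. 257. 312.] lo [ 0.422  0.164 -0.001] hi [0.503 0.24  0.089]
power_lever 0.46 [333. 233. 342. 248.] lo [ 0.463 -0.198  0.047] hi [ 0.546 -0.118  0.11 ]
tip pot 0.82 [300.3 246.2] [ 0.5732 -0.0618  0.05  ]
tip hob 0.82 [319.2 250.9] [ 0.5914 -0.1461  0.    ]
tip zone 0.79 [328.9 227.9] [ 0.6258 -0.2088  0.05  ]
tip lever_tip 0.54 [338.1 236.8] [ 0.4751 -0.1307  0.103 ]
top [ 0.474 -0.099  1.237]
hob 0.66 [287. 162. 416. 282.] lo [ 0.445 -0.296  0.039] hi [0.715 0.01  0.06 ]
pot 0.62 [283. 190. 361. 245.] lo [ 0.53  -0.152  0.05 ] hi [ 0.643 -0.002  0.116]
pepper_mill 0.59 [142. 256. 185. 283.] lo [0.438 0.303 0.01 ] hi [0.484 0.343 0.167]
tuna_tin 0.88 [467. 237. 500. 271.] lo [ 0.458 -0.522  0.007] hi [ 0.531 -0.443  0.041]
tumbler 0.58 [198. 252. 229. 283.] lo [0.427 0.164 0.029] hi [0.495 0.237 0.09 ]
power_lever 0.48 [343. 257. 353. 268.] lo [ 0.468 -0.148  0.067] hi [ 0.481 -0.121  0.112]
tip pot 0.95 [321.  218.5] [ 0.5847 -0.0689  0.05  ]
tip hob 0.59 [349.5 220.6] [ 0.5838 -0.1421  0.    ]
tip zone 0.67 [372.6 208.2] [ 0.6105 -0.1984  0.05  ]
tip lever_tip 0.64 [342.9 260.6] [ 0.479  -0.1226  0.103 ]
```

```bash
cat > b.py <<'E'
from h import *
p=eyes.get_image('top');T=camT(p)
full=np.ones((480,640),bool);full[:140]=0;full[330:]=0;full[:,:260]=0;full[:,440:]=0
X=cloud(p,full,T);G=X[(X[:,2]>.042)&(X[:,2]<.056)]
(c,s,a)=cv2.minAreaRect(G[:,:2].astype(np.float32));print('hob rect',c,s,a, len(G))
P=X[(X[:,2]>.104)&(X[:,2]<.125)&(X[:,0]>.5)]
from scipy.optimize import least_squares
d=lambda q:np.hypot(P[:,0]-q[0],P[:,1]-q[1])-.058
r=least_squares(d,P[:,:2].mean(0),loss='soft_l1',f_scale=.003);print('pot',r.x,len(P),np.abs(r.fun).mean())
cv2.imwrite('pics/top1.png',cv2.resize(p['img'][140:300,260:440],None,fx=4,fy=3.75,interpolation=cv2.INTER_CUBIC)[:600,:800])
E
python3 b.py
```

```text
hob rect (0.5807023644447327, -0.14319229125976562) (0.278484970331192, 0.3160232603549957) 3.336280345916748 11960
pot [ 0.58715255 -0.0751863 ] 567 0.012380184866765408
```

View pics/top1.png

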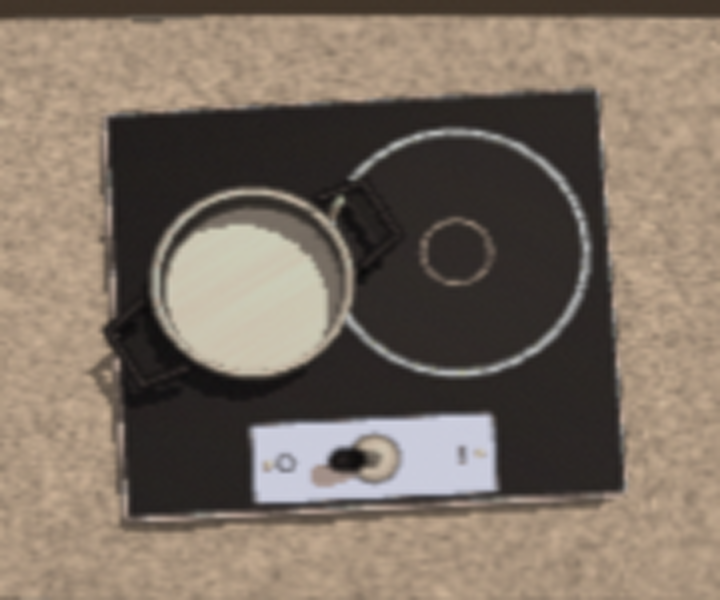

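```bash
cat > c.py <<'E'
from h import *
from scipy.optimize import least_squares
def fit(P,r0=None):
    x0=[*P.mean(0)]+([] if r0 else [.07])
    f=lambda q:np.hypot(P[:,0]-q[0],P[:,1]-q[1])-(r0 or q[2])
    r=least_squares(f,x0,loss='soft_l1',f_scale=.002);return r.x,np.median(abs(r.fun))
def look(name='top',o=None):
    p=eyes.get_image(name);T=camT(p,o)
    full=np.zeros((480,640),bool);full[140:330,260:440]=1
    X=cloud(p,full,T);N=X[(X[:,0]>.5)&(X[:,0]<.72)&(X[:,1]<.05)&(X[:,1]>-.32)]
    P=N[(N[:,2]>.1115)&(N[:,2]<.125)][:,:2];q,e=fit(P,.058);print('pot',q.round(4),len(P),e.round(4))
    H=N[(N[:,2]>.095)&(N[:,2]<.115)];d=H[:,:2]-q[:2];r=np.hypot(*d.T);k=(r>.068)&(r<.1);d=d[k]
    a=np.arctan2(d[:,1],d[:,0]);th=np.angle(np.exp(2j*a).mean())/2;print('handle axis deg',np.degrees(th),k.sum())
    g=p['img'].astype(int);m=full&(g.min(2)>110)&(abs(g[:,:,0]-g[:,:,2])<45)
    v,u=np.nonzero(m);Z=onz(p,np.c_[u,v],T,.05)
    k=abs(np.hypot(Z[:,0]-.614,Z[:,1]+.201)-.081)<.014;k&=np.hypot(Z[:,0]-q[0],Z[:,1]-q[1])>.08
    z,e=fit(Z[k][:,:2]);print('ring',z.round(4),k.sum(),e.round(4));print('pot-ring mm',((q[:2]-z[:2])*1e3).round(1))
    return p,T
if __name__=='__main__': look()
E
python3 c.py
```

```text
pot [ 0.5874 -0.0751] 259 0.001
handle axis deg -57.903527817642114 257
ring [ 0.6144 -0.2011  0.0813] 243 0.001
pot-ring mm [-27.  125.9]
```

Request:
apply_moves(
  plan=[
    [0.0854,-0.526,-0.483,0,0.735],
    [0.0854,-0.526,-0.483,0,0.735],
    [0.0854,-0.526,-0.483,0,0.735],
    [0.0854,-0.526,-0.483,0,0.735],
    [0.0854,-0.526,-0.483,0,0.735],
    [0.0854,-0.526,-0.483,0,0.735],
    [0.0854,-0.526,-0.483,0,0.735],
    [0.0854,-0.526,-0.483,0,0.735],
    [0.0854,-0.526,-0.483,0,0.735],
    [0.0854,-0.526,-0.483,0,0.735],
    [0.0854,-0.526,-0.483,0,0.735],
    [0.0854,-0.526,-0.483,0,0.735],
  ],
)

```text
t: 2.2
tool_pos: [0.4329, 0.1737, 0.4051]
tool_rot: [1.521, 2.748, 0.001]
contact_force: [1.0, 0.2, 0.3]
opening: 0.0854
grip_force: 0.0
```

```bash
cat > g.py <<'E'
import sys
from h import *
# usage: x y z yaw_of_tool_y(deg) -> shift
o=telemetry.get_obs();M=R.from_rotvec(o['tool_rot']).as_matrix()
print('t',o['t'],'pos',o['tool_pos'].round(4),'yaw_y',np.degrees(np.arctan2(M[1,1],M[0,1])).round(2),'z',M[:,2].round(3),'F',np.round(o['contact_force'],1),'op',o['opening'])
a=[float(v) for v in sys.argv[1:]]
for i in range(0,len(a),3): print('shift',(M.T@(np.array(a[i:i+3])-o['tool_pos'])).round(4))
E
python3 g.py .545 -.007 .403 .545 -.007 .235
```

```text
t 2.2 pos [0.4329 0.1737 0.4051] yaw_y 32.09 z [ 0.001  0.    -1.   ] F [1.  0.2 0.3] op 0.08541013564042751
shift [-0.2127 -0.0011  0.0022]
shift [-0.2126 -0.0013  0.1702]
```

Request:
apply_moves(
  plan=[
    [0.0854,-0.213,-0.001,0,0],
    [0.0854,-0.213,-0.001,0,0],
    [0.0854,-0.213,-0.001,0,0],
    [0.0854,-0.213,-0.001,0,0],
    [0.0854,-0.213,-0.001,0,0],
    [0.0854,-0.213,-0.001,0,0],
    [0.0854,-0.213,-0.001,0.04,0],
    [0.0854,-0.213,-0.001,0.08,0],
    [0.0854,-0.213,-0.001,0.1,0],
    [0.0854,-0.213,-0.001,0.1,0],
  ],
)

```text
t: 3.03
tool_pos: [0.5424, -0.0051, 0.2982]
tool_rot: [-1.516, -2.739, 0.006]
contact_force: [-1.1, 0.3, 1.1]
opening: 0.0854
grip_force: 0.0
```

```bash
cat > w.py <<'E'
import sys
from h import *
o=telemetry.get_obs();p=eyes.get_image(sys.argv[1]);cv2.imwrite(f'pics/{sys.argv[2]}.png',p['img'])
E
python3 w.py wrist w1; python3 g.py .545 -.007 .235
```

```text
t 3.0833 pos [ 0.5436 -0.0051  0.3017] yaw_y 32.08 z [-0.006  0.001 -1.   ] F [ 0.2 -0.4  0.1] op 0.08547804453591658
shift [-0.0026  0.0005  0.0667]
```

View pics/w1.png

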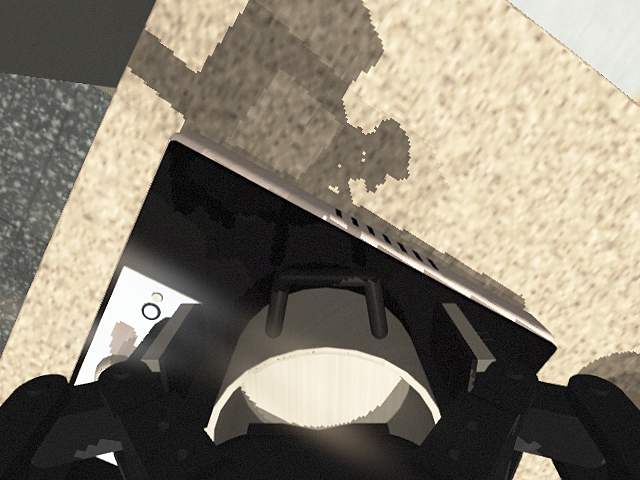

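Request:
apply_moves(
  plan=[
    [0.0854,-0.002,0,0.035,0],
    [0.0854,-0.002,0,0.055,0],
    [0.0854,-0.002,0,0.067,0],
    [0.0854,-0.002,0,0.067,0],
    [0.0854,-0.002,0,0.067,0],
  ],
)

```text
t: 3.5
tool_pos: [0.5465, -0.0069, 0.2393]
tool_rot: [1.52, 2.748, 0.001]
contact_force: [-0.3, -0.7, 0.5]
opening: 0.0853
grip_force: 0.0
```

```bash
python3 g.py .5610 -.0325 .235 .5880 -.1585 .235; python3 -c "
from c import *
look()"; python3 w.py scene s1; python3 -c "
import cv2;i=cv2.imread('pics/s1.png');cv2.imwrite('pics/s1c.png',cv2.resize(i[180:300,240:400],None,fx=5,fy=5))"
```

```text
t 3.5 pos [ 0.5465 -0.0069  0.2393] yaw_y 32.1 z [ 0.002 -0.    -1.   ] F [-0.3 -0.7  0.5] op 0.08526658758025833
shift [-0.0294 -0.0013  0.0043]
shift [-0.1504 -0.0454  0.0044]
pot [ 0.5875 -0.0752] 180 0.0011
handle axis deg -57.989863961796175 128
ring [ 0.6144 -0.2011  0.0812] 268 0.0011
pot-ring mm [-26.9 125.9]
```

View pics/s1c.png

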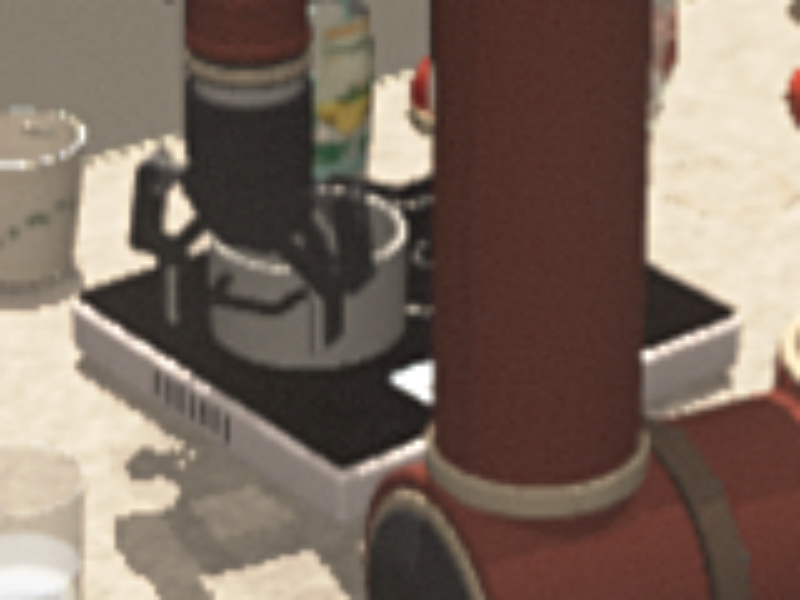

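Request:
apply_moves(
  plan=[
    [0.0854,-0.015,-0.001,0.004,0],
    [0.0854,-0.023,-0.001,0.004,0],
    [0.0854,-0.029,-0.001,0.004,0],
    [0.0854,-0.034,-0.003,0.004,0],
    [0.0854,-0.041,-0.005,0.004,0],
    [0.0854,-0.049,-0.008,0.004,0],
    [0.0854,-0.057,-0.011,0.004,0],
    [0.0854,-0.065,-0.014,0.004,0],
    [0.0854,-0.073,-0.017,0.004,0],
    [0.0854,-0.081,-0.02,0.004,0],
    [0.0854,-0.087,-0.022,0.004,0],
    [0.0854,-0.089,-0.023,0.004,0],
  ],
)

```text
t: 4.6
tool_pos: [0.5745, -0.0952, 0.2348]
tool_rot: [1.522, 2.747, 0.003]
contact_force: [-0.7, 6.8, 4.5]
opening: 0.0853
grip_force: 4.1
```

```bash
python3 g.py .5880 -.1585 .235; python3 -c "
from c import *
look()"
```

```text
t 4.6 pos [ 0.5745 -0.0952  0.2348] yaw_y 32.03 z [ 0.002  0.002 -1.   ] F [-0.7  6.8  4.5] op 0.08529578097515052
shift [-0.0608 -0.0221 -0.0003]
pot [ 0.6024 -0.1414] 153 0.0011
handle axis deg -55.59043235249723 169
ring [ 0.6144 -0.2013  0.0812] 219 0.001
pot-ring mm [-12.   59.8]
```

Request:
apply_moves(
  plan=[
    [0.0854,-0.008,-0.003,0,0],
    [0.0854,-0.016,-0.006,0,0],
    [0.0854,-0.024,-0.009,0,0],
    [0.0854,-0.032,-0.012,0,0],
    [0.0854,-0.04,-0.015,0,0],
    [0.0854,-0.047,-0.018,0,0],
    [0.0854,-0.053,-0.02,0,0],
    [0.0854,-0.056,-0.021,0,0],
    [0.0854,-0.056,-0.021,0,0],
  ],
)

```text
t: 5.4
tool_pos: [0.5861, -0.1537, 0.2347]
tool_rot: [1.521, 2.748, 0.002]
contact_force: [-0.3, 3.4, 3.5]
opening: 0.0856
grip_force: 2.9
```

```bash
python3 g.py; python3 -c "
from c import *
look()"
```

```text
t 5.4 pos [ 0.5861 -0.1537  0.2347] yaw_y 32.06 z [ 0.001  0.001 -1.   ] F [-0.3  3.4  3.5] op 0.08559717972319132
pot [ 0.6135 -0.1982] 136 0.0013
handle axis deg -56.4348418281341 208
ring [ 0.6144 -0.2008  0.0814] 165 0.001
pot-ring mm [-0.9  2.6]
```

Request:
apply_moves(
  plan=[
    [0.0854,0.006,0,0,0],
    [0.0854,0.02,0,0,0],
    [0.0854,0.032,0,0,0],
    [0.0854,0.032,0,-0.03,0],
    [0.0854,0.032,0,-0.07,0],
    [0.0854,0.032,0,-0.11,0],
    [0.0,0.032,0,-0.15,0],
    [0.0,0.032,0,-0.15,0],
    [0.0,0.032,0,-0.15,0],
  ],
)

```text
t: 6.2
tool_pos: [0.5686, -0.1255, 0.3874]
tool_rot: [1.517, 2.744, 0.001]
contact_force: [0.6, 0.2, -0.8]
opening: 0.0519
grip_force: 0.0
```

```bash
cat > d.py <<'E'
from c import *
p,T=look()
for t in ['lever_tip']:
    for n in ['top','scene']:
        p=eyes.get_image(n);T=camT(p);r=eyes.tip_of(t,p)
        for x in r[:2]: print(n,t,x['confidence'],onz(p,[x['point']],T,.103)[0].round(4))
E
python3 d.py; python3 g.py .475 -.085 .385 .475 -.085 .265 .475 -.165 .265
```

```text
pot [ 0.6145 -0.1984] 139 0.0012
handle axis deg -59.259300872891664 132
ring [ 0.6145 -0.2007  0.0815] 168 0.001
pot-ring mm [0.  2.4]
top lever_tip 0.55 [ 0.4797 -0.1228  0.103 ]
t 6.45 pos [ 0.5679 -0.1257  0.381 ] yaw_y 32.09 z [-0.004  0.001 -1.   ] F [ 0.8  0.1 -0.4] op 0.01254053867594514
shift [ 0.0838 -0.0571 -0.0036]
shift [ 0.0834 -0.0567  0.1164]
shift [ 0.0156 -0.0992  0.1163]
```

Request:
apply_moves(
  plan=[
    [0,0.035,-0.022,0,0.12],
    [0,0.07,-0.044,0,0.24],
    [0,0.0875,-0.0535,0,0.36],
    [0,0.0875,-0.0535,0,0.46],
    [0,0.0875,-0.0535,0.03,0.5],
    [0,0.0875,-0.0535,0.065,0.5],
    [0,0.0875,-0.0535,0.1,0.5],
    [0,0.0875,-0.0535,0.125,0.5],
    [0,0.0875,-0.0535,0.125,0.5],
    [0,0.0875,-0.0535,0.125,0.5],
  ],
)

```text
t: 7.28
tool_pos: [0.4757, -0.0801, 0.2563]
tool_rot: [-2.15, -2.283, 0.004]
contact_force: [0.7, 0.1, 1.0]
opening: -0.0001
grip_force: 0.0
```

```bash
python3 g.py .477 -.080 .258 .477 -.145 .258;python3 w.py wrist w2
```

```text
t 7.2833 pos [ 0.4757 -0.0801  0.2563] yaw_y 3.43 z [-0.006  0.002 -1.   ] F [0.7 0.1 1. ] op -9.456768334570976e-05
shift [-0.      0.0013 -0.0017]
shift [-0.0649 -0.0026 -0.0018]
```

View pics/w2.png

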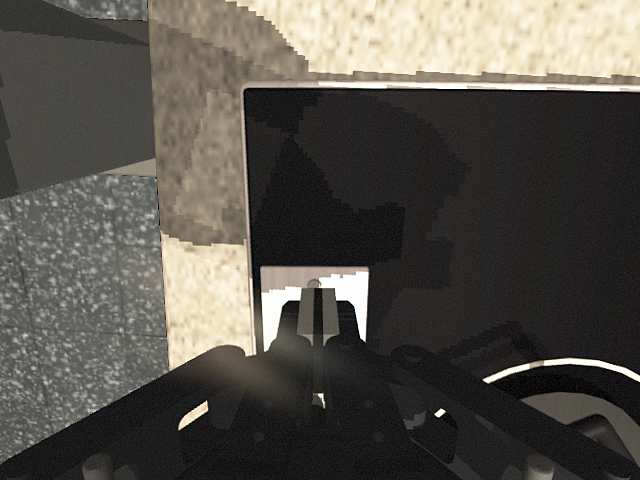

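Request:
apply_moves(
  plan=[
    [0,-0.01,-0.001,0,0],
    [0,-0.02,-0.001,0,0],
    [0,-0.028,-0.002,0,0],
    [0,-0.036,-0.002,0,0],
    [0,-0.044,-0.003,0,0],
    [0,-0.052,-0.003,0,0],
    [0,-0.06,-0.003,0,0],
    [0,-0.066,-0.003,0,0],
    [0,-0.066,-0.003,0,0],
    [0,-0.03,-0.003,0,0],
    [0,0.0,-0.003,0,0],
    [0,0.0,-0.003,0,0],
  ],
)

```text
t: 8.33
tool_pos: [0.4731, -0.078, 0.2579]
tool_rot: [-2.149, -2.289, -0.0]
contact_force: [0.2, -0.1, -0.6]
opening: 0.0001
grip_force: 0.0
```

Request:
apply_moves(
  plan=[
    [0,0.02,0,-0.03,0],
    [0,0.05,0,-0.06,0],
    [0,0.08,0,-0.1,0],
    [0,0.12,0,-0.14,0],
    [0,0.16,0,-0.16,0],
    [0,0.2,0,-0.16,0],
    [0,0.2,0,-0.16,0],
    [0,0.2,0,-0.16,0],
  ],
)

```text
t: 9.0
tool_pos: [0.4618, 0.1216, 0.4209]
tool_rot: [2.147, 2.291, 0.005]
contact_force: [0.4, -0.3, -0.3]
opening: -0.0003
grip_force: 0.0
```

```bash
python3 d.py; python3 g.py; python3 a.py | grep -A30 top; python3 -c "
import cv2;i=cv2.imread('pics/top0.png');cv2.imwrite('pics/t2c.png',cv2.resize(i[140:300,260:440],None,fx=4,fy=3.75))"
```

```text
pot [ 0.6142 -0.1988] 269 0.0012
handle axis deg -58.595606275078005 259
ring [ 0.6143 -0.2003  0.0818] 225 0.0008
pot-ring mm [-0.1  1.4]
top lever_tip 0.41 [ 0.4783 -0.1605  0.103 ]
scene lever_tip 0.43 [ 0.4761 -0.1757  0.103 ]
t 9.25 pos [0.4619 0.1179 0.4177] yaw_y 3.34 z [-0.002 -0.001 -1.   ] F [-0.3 -0.5  0.1] op 9.669543298723506e-05
top [ 0.474 -0.099  1.237]
hob 0.77 [286. 163. 418. 283.] lo [ 0.445 -0.296  0.038] hi [0.716 0.01  0.061]
pot 0.79 [335. 178. 413. 232.] lo [ 0.556 -0.275  0.05 ] hi [ 0.672 -0.125  0.116]
tuna_tin 0.91 [464. 238. 504. 270.] lo [ 0.458 -0.522  0.006] hi [ 0.534 -0.443  0.041]
tip pot 0.8 [369.6 208.7] [ 0.6093 -0.1909  0.05  ]
tip hob 0.85 [353.1 223. ] [ 0.5775 -0.1515  0.    ]
tip lever_tip 0.52 [363.4 261.8] [ 0.4761 -0.1714  0.103 ]
```

View pics/t2c.png

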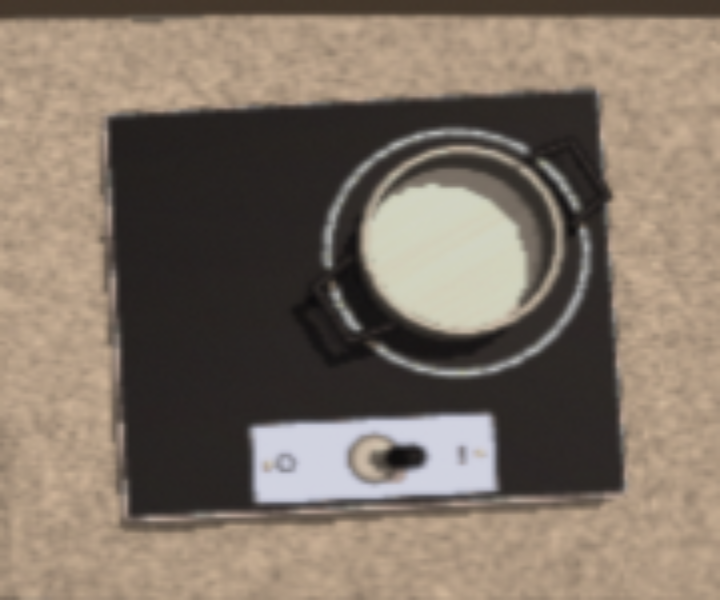

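The picture shows the pot inside the ring, centred near (460,240), and the lever leaning right toward "I" at (410,457). The robot is clear of everything, so I'm handing in.

```bash
python3 -c "
from station import ctrl
print(ctrl.finish_job())"
```

```text
the job is handed in; nothing more can be done
None
```

I pushed the pot to within about 2 mm of the ring's centre, so its body stands fully inside, then flipped the lever over to the right, where it stayed; the job is handed in at about 9 s with the arm clear.

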